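# Level and lock the tilting filling tray, then stage the canisters

## Task

Get the tilting filling tray ready: swing it level (it has a red bar to hold) and lock it there by dropping the red-headed pin fully home in the yellow lock bracket, then flip the orange stop down across the tray. Then stand every canister that is out on the counter upright on the tray, in one row along its middle, and push the row up until the canisters touch one another and the first presses on the stop. Leave the bottle, bowl and can where they are.

Things in the scene. Friction and masses are not known exactly. Their poses are not given: they have to be found in the camera images.
- stand: Fixed blue stand of the tilting tray; origin at counter height under the middle of the trunnion axis, which is 120 mm up and runs along the stand's y axis (the tray's length), +y towards the yellow lock bracket. Its -x side (swing bar, pin park) faces the robot. Dark base plate 170 x 440 x 12 mm. Place and yaw differ from start to start.
- tray (a joint): Tilt of the aluminium tray, rad: 0 level, negative = red bar low (the starts), limits -0.75, 0.75. Friction (0.25 N m) holds it where it is left. A steel index wheel, radius 50 mm, on its +y end under the lock bracket has notches 19 mm wide, 22 mm deep: one under the lock hole at 0, others at 0.7 and -0.7. The tapered pin enters the level notch within about 0.1 rad of level.
- swing_bar (a point): Middle of the tray's red round swing bar, 18 mm in diameter, 130 mm long, parallel to the tray's length, 40 mm of free space behind it; moves with the tray. Tray level: 115 mm in front of the trunnion axis and 45 mm above it. Two 10 mm stalks carry it, 50 mm either side of this point. It can turn between gripper pads as it swings.
- row_line (a point): Point on the tray's top surface, on its lengthwise centre line, under the face of the lowered stop that the canisters are pushed against; 150 mm above the counter when level. Axes as the tray's (x across, y along, z up from it). The row runs from here in -y, where the tray extends 282 mm. The tray is 130 mm wide, flat, no lips; blue lines 36 mm either side of the centre line.
- flag (a joint): Orange flip stop on the tray, rad: 0 = down across the tray (hard limit), 1.57 = standing up from the tray, limit 1.9. Hinge parallel to the tray's length at its front edge, 58 mm in front of the trunnion axis and 42 mm above it (tray level), 5 mm beyond row_line in +y. Coming down it swings away from the robot. Friction (0.12 N m) holds it where left; a finger pushes it over.
- stop_plate: The orange plate of the flip stop, 100 mm long from the hinge, 10 mm thick (along the tray's y), 40 mm high; origin on the hinge line, x axis along the plate away from the hinge, the plate spanning z from -8 to 32 mm.
- flag_tip (a point): Middle of the free end of the orange stop plate.
- lock_hole (a point): Centre of the mouth of the vertical through hole, 19 mm in diameter, on top of the yellow lock bracket, 193 mm above the counter. Bracket 50 x 55 mm, 18 mm thick; index wheel 5 mm below it.
- park_hole (a point): Centre of the mouth of the parking hole (19 mm) on top of a grey block 44 x 44 x 60 mm high on the base plate, where the pin stands upright at the start.
- pin: Lock pin, 78 mm, 0.12 kg: steel shank 16 mm in diameter, 42 mm long, with a 6 mm tapered foot, then a red cylindrical head 30 mm in diameter, 36 mm high. Origin at the centre of the foot, z towards the head. Fully home when the head rests on the yellow bracket (origin 42 mm below lock_hole); it stands some 15 mm too high if the notch is not under it.
- canister_1: White square canister 60 x 60 x 80 mm high with a blue lid flush with its sides, about 0.2 kg; origin at the centre of the underside. It may be absent.
- canister_2: White square canister 60 x 60 x 80 mm high with a green lid flush with its sides, about 0.2 kg; origin at the centre of the underside. It may be absent.
- canister_3: White square canister 60 x 60 x 80 mm high with a yellow lid flush with its sides, about 0.2 kg; origin at the centre of the underside. It may be absent.
- canister_4: White square canister 60 x 60 x 80 mm high with a red lid flush with its sides, about 0.2 kg; origin at the centre of the underside. It may be absent.
- oil_bottle: Bystander: amber bottle, 60 mm in diameter, 190 mm high; origin under its centre.
- bowl: Bystander: white bowl, 130 mm across, 60 mm high; origin under its centre.
- soup_can: Bystander: can, 76 mm in diameter, 110 mm high; origin under its centre.
Not all that is in view belongs to the job. Leave any black or purple look-alike of the canister_2 alone.

How it is judged:
By the outcome, as a careful person would: the job done as asked, in the order asked, and still so for the second after the job is handed in, with the robot touching nothing.
Of canister_1, canister_2, canister_3, canister_4 only 2 to 4 are there at a start; the rules pass over those that are not, and their reading is None.
At some moment in a run one of canister_1, canister_2, canister_3, canister_4 may be knocked a few centimetres aside while the robot is not near it.
It also fails if it takes over 210 s, if anything falls off the work surface, if the arm or the gripper's body presses on something with over 40 N, if the wrist force passes 120 N, or if a joint passes its speed limit or range.

## Robot

A 6-joint arm with a two-finger parallel gripper is mounted at the origin on the work surface. World frame = base frame: x ahead of the robot, y to its left, z up, the work surface at z = 0. Lengths are in m, angles in degrees, forces in N, time in s.
With the tool pointing down it reaches from about 0.325 to 0.85 m from the base axis. Payload 15.5 kg.
Tool frame: the origin (TCP) lies at the very end of the fingers, on their centre line; the grasp point (between the pads) lies arm.grip_depth behind it (arm.grip_depth is the distance from the TCP to the grasp point, in m); z points along the fingers, y is the direction in which the jaws open and shut (so a half turn about z gives the same grasp; the last joint's range is limited). The gripper opens to 91 mm and grips with 3 to 60 N. Pads are 32 mm wide; open, the fingers measure 118 mm over their backs; the gripper's body (76 mm by 178 mm) begins 60 mm behind the grasp point.
Start: joints at [-72.737, 28.281, 77.091, -0, 74.628, -5.472], TCP at [0.242, -0.576, 0.214] pointing down, gripper open.
Joint ranges: [-166.48, 166.48], [-47.26, 123.95], [12.59, 153.08], [-70.14, 250.14], [6.76, 159.57], [-176.63, 176.63]. Speed limits (degrees/s): [108.29, 108.29, 147.25, 172.46, 172.46, 172.46].

## Interface

Orientations are given as a 3x3 rotation matrix whose columns are the frame's x, y, z axes.
In Python, from rig import arm gives the robot as it stands. Calls block until the motion is done:
- arm.move_to(position, orientation): joint-space move of the TCP to a pose.
- arm.move_l(position, orientation=None, feed=0.15): straight line of the TCP; orientation=None keeps the orientation; feed is the mean speed in m/s.
- arm.move_joints(angles): joint-space move.
- arm.grip(opening): finger opening in m; the grip force is fixed at half the most; returns when the fingers have stopped.
- arm.sleep(seconds).
- arm.solve_ik(position, orientation): joint angles nearest the present ones, or None.
- arm.snapshot(name): name is "scene" or "top"; returns the picture (480x640x3 uint8, red, green, blue); there is no depth.
- arm.get_calibration(name): a dict with "intrinsics" (3x3 intrinsics, pixels), "k1" (the pictures are not rectified: a ray, as slopes to the right and down, at radius r is drawn at 1 + k1 r^2 times it, then the intrinsics apply), "cam_to_world" (4x4, takes a point from camera to world coordinates). Camera axes: x right, y down, z forward; pixel columns grow to the right and rows downward; lengths in m; the calibration is good to about 2 mm. A picture is of the moment at which its call begins. get_calibration takes no time and is no camera call.
A pose or a line that the arm cannot do raises arm.Unreachable and nothing moves.
- arm.sign_off(): hands the job in, once; it reports no verdict.
Readings, each from a call of its own:
- arm.current_t(): time.
- arm.current_joint_positions(): joint angles.
- arm.current_dq(): joint speeds.
- arm.current_tau(): joint torques, N m.
- arm.current_ee_pos(): TCP position.
- arm.current_tool_rot(): TCP orientation.
- arm.current_force(): force on the tool from outside, world axes, zero at the start.
- arm.current_torque(): the same for the moment, N m.
- arm.current_width(): finger opening in m.
Only numpy, scipy, OpenCV 4.12 (cv2) and the standard library are available. Lean on these libraries where they do the work, as an engineer would, in place of code of your own. Each camera call takes 0.05 s, during which the arm holds its last target. There are 200 camera calls.

## Working session

There is one attempt and no reset: what is moved stays moved. The work goes in short steps, each a Python script; the robot and the scene stay as the last script left them, time stands still between calls to the robot, and variables do not carry over. Pictures are saved under pics/ and viewed, about 12 in all and at most 16, crops included, and the job is handed in when it is done.

```bash
ls; mkdir -p pics; python3 - <<'E'
from rig import arm
import cv2, numpy as np
for n in("scene","top"):
    im=arm.snapshot(n); cv2.imwrite(f"pics/{n}0.png",im[:,:,::-1])
    c=arm.get_calibration(n); print(n,c)
print(arm.grip_depth, arm.current_tool_rot(), arm.current_width())
E
```

```text
pics
scene {'intrinsics': array([[441.80185896,   0.        , 324.70939181],
       [  0.        , 441.80185896, 240.60250076],
       [  0.        ,   0.        ,   1.        ]]), 'k1': -0.06371430459786012, 'cam_to_world': array([[-8.37822784e-01,  3.40348476e-01, -4.26867540e-01,
         9.69746649e-01],
       [ 5.45941759e-01,  5.21222322e-01, -6.55953418e-01,
         5.59784595e-01],
       [-7.59855665e-04, -7.82617535e-01, -6.22502383e-01,
         6.97703484e-01],
       [ 0.00000000e+00,  0.00000000e+00,  0.00000000e+00,
         1.00000000e+00]])}
top {'intrinsics': array([[543.08690774,   0.        , 313.88308162],
       [  0.        , 543.08690774, 236.94907857],
       [  0.        ,   0.        ,   1.        ]]), 'k1': 0.041340156323233776, 'cam_to_world': array([[ 0.02860917, -0.9885589 ,  0.14809733,  0.42248683],
       [-0.99958643, -0.02786146,  0.00712133, -0.05991349],
       [-0.00291365, -0.14823982, -0.98894715,  1.30991662],
       [ 0.        ,  0.        ,  0.        ,  1.        ]])}
0.0188 [[ 9.22299285e-01  3.86476310e-01 -3.03183659e-04]
 [ 3.86476407e-01 -9.22298686e-01  1.05888130e-03]
 [ 1.29606645e-04 -1.09377879e-03 -9.99999393e-01]] 0.09112760869068119
```

View pics/scene0.png

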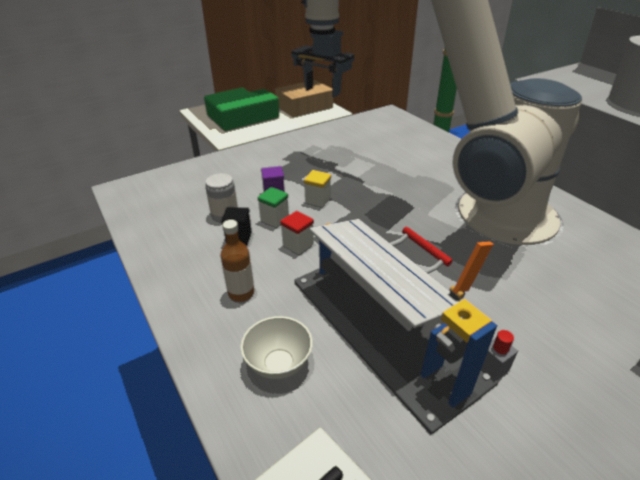

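View pics/top0.png

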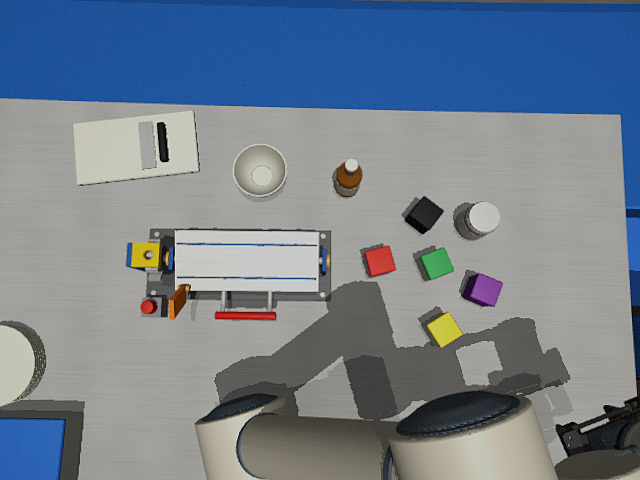

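Scene view: red (297,232), green (273,205) and yellow (317,188) lidded canisters; the bystanders are the bottle (237,265), bowl and can (221,197). The top view shows the tray's lock bracket hole at about (149,255), pin head (148,307), stop (179,301), swing bar (246,316). Look-alikes for a canister are black (424,214) and purple (482,290), both to be left alone. No blue lid in either view. Other red objects are the bar, the pin head and the red lid (380,261). The pin is the small round one standing in the grey block.

```bash
cat > h.py <<'E'
from rig import arm
import cv2, numpy as np
def snap(n,f=None):
    im=arm.snapshot(n)
    if f: cv2.imwrite(f"pics/{f}.png",im[:,:,::-1])
    return im
def ray(n,uv):
    c=arm.get_calibration(n);K=c["intrinsics"];p=np.array([(uv[0]-K[0,2])/K[0,0],(uv[1]-K[1,2])/K[1,1]])
    q=p.copy()
    for _ in range(20): q=p/(1+c["k1"]*(q@q))
    T=c["cam_to_world"]; return T[:3,3],T[:3,:3]@np.array([q[0],q[1],1])
def at(n,uv,z):
    o,d=ray(n,uv); return o+d*(z-o[2])/d[2]
def proj(n,P):
    c=arm.get_calibration(n);T=c["cam_to_world"];p=T[:3,:3].T@(np.asarray(P,float)-T[:3,3]);q=p[:2]/p[2]
    return (q*(1+c["k1"]*(q@q)))*c["intrinsics"][0,0]+c["intrinsics"][:2,2]
def tri(uvt,uvs):
    o1,d1=ray("top",uvt);o2,d2=ray("scene",uvs)
    s=np.linalg.lstsq(np.c_[d1,-d2],o2-o1,rcond=None)[0]
    a,b=o1+s[0]*d1,o2+s[1]*d2; return (a+b)/2,np.linalg.norm(a-b)
def crop(im,x0,y0,x1,y1,k,f):
    cv2.imwrite(f"pics/{f}.png",cv2.resize(im[y0:y1,x0:x1,::-1],None,fx=k,fy=k,interpolation=cv2.INTER_CUBIC))
HUE={"red":(0,1),"green":(60,1),"yellow":(28,1)}
def mask(im,col):
    h=cv2.cvtColor(im,cv2.COLOR_RGB2HSV); H,S,V=[h[...,i].astype(int) for i in range(3)]
    lo={"red":(174,6),"green":(50,75),"yellow":(20,36)}[col]
    m=((H>=lo[0])|(H<=lo[1])) if lo[0]>lo[1] else ((H>=lo[0])&(H<=lo[1]))
    return (m&(S>120)&(V>70)).astype(np.uint8)
def blobs(im,col,box=None,amin=60):
    m=mask(im,col)
    if box: z=np.zeros_like(m);x0,y0,x1,y1=box;z[y0:y1,x0:x1]=1;m*=z
    cs,_=cv2.findContours(m,cv2.RETR_EXTERNAL,cv2.CHAIN_APPROX_NONE)
    return [c for c in cs if cv2.contourArea(c)>amin]
def lids(im,z=0.08,box=(345,195,520,370)):
    r={}
    for col in ("red","green","yellow"):
        for c in blobs(im,col,box,200):
            P=np.array([at("top",p[0],z)[:2]*1000 for p in c],np.float32)
            (cx,cy),wh,a=cv2.minAreaRect(P); r[col]=(np.array([cx,cy])/1000,np.round(wh,1),a%90)
    return r
def down(a): # jaw axis (tool y) at angle a deg in world
    a=np.radians(a);y=np.array([np.cos(a),np.sin(a),0]);z=np.array([0,0,-1.]);return np.c_[np.cross(y,z),y,z]
def best(pos,a):
    "orientation (of the two half turns) with last joint nearest present/mid range"
    c=[]
    for k in (0,180):
        q=arm.solve_ik(pos,down(a+k))
        if q is not None: c.append((abs(q[5]),k))
    return down(a+min(c)[1])
E
python3 - <<'E'
from h import *
im=snap("top","t1"); crop(im,120,220,345,330,3.5,"c1")
s=snap("scene","s1"); crop(s,290,200,530,430,3,"c2")
for k,v in lids(im).items(): print(k,v)
E
```

```text
red (array([ 0.55662537, -0.2016815 ]), array([59.8, 59.3]), 16.30113983154297)
green (array([ 0.55450238, -0.33069241]), array([57.6, 58.4]), 23.21335220336914)
yellow (array([ 0.40713889, -0.34575134]), array([60.3, 60.4]), 32.9911994934082)
```

View pics/c1.png

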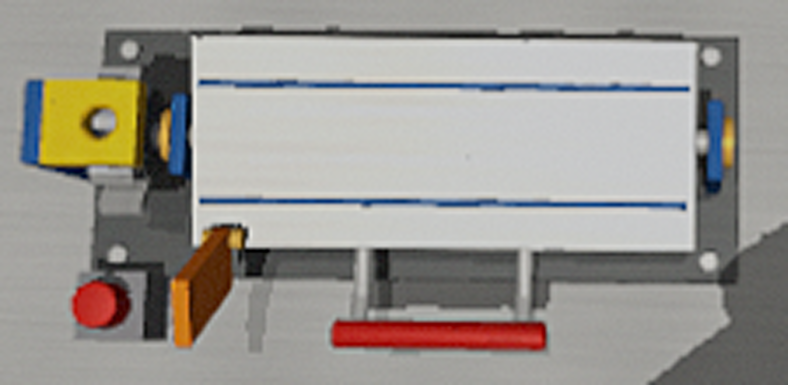

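View pics/c2.png

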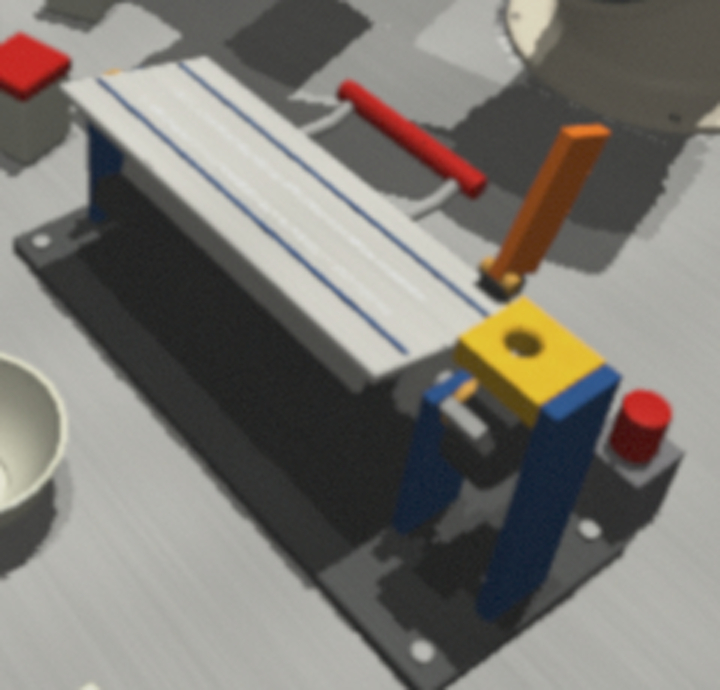

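The crops show the lock hole at top crop (102,121), pin head (100,303), bar ends (333,333) and (545,336), and base-plate bolts at the corners. The stop is standing slightly back towards the robot, and the tray is tilted with the bar low.

```bash
python3 - <<'E'
from h import *
np.set_printoptions(precision=4,suppress=True)
T=lambda x,y:np.array([120+(x+.5)/3.5-.5,220+(y+.5)/3.5-.5]); S=lambda x,y:np.array([290+(x+.5)/3-.5,200+(y+.5)/3-.5])
B=[at("top",T(*p),.014) for p in[(129,50),(711,57),(118,254),(709,262)]]
print("bolts",*B); c=sum(B)/4; print("centre",c, "yaw dirs",(B[0]-B[1]),(B[2]-B[3]),B[0]-B[2],B[1]-B[3])
print("bolt scene", at("scene",S(422,651),.014),at("scene",S(590,528),.014),at("scene",S(41,241),.014))
print("lock",at("top",T(102,121),.193),at("scene",S(523,343),.193),tri(T(102,121),S(523,343)))
for a,b in[((333,333),(475,186)),((545,336),(348,90))]: print("bar",tri(T(*a),S(*b)))
print("pinhead",tri(T(100,303),S(643,408)),at("top",T(100,303),.108))
print("flag tip",tri(T(183,312),S(586,131)))
tc=[tri(T(*a),S(*b)) for a,b in[((193,37),(372,378)),((698,42),(66,86)),((696,249),(208,58))]]
print("tray",*tc)
E
```

```text
bolts [0.6132 0.3286 0.014 ] [ 0.6196 -0.072   0.014 ] [0.4735 0.3258 0.014 ] [ 0.479  -0.0743  0.014 ]
centre [0.5463 0.127  0.014 ] yaw dirs [-0.0064  0.4005  0.    ] [-0.0055  0.4001  0.    ] [0.1397 0.0027 0.    ] [0.1406 0.0023 0.    ]
bolt scene [0.6112 0.332  0.014 ] [0.4703 0.3296 0.014 ] [ 0.6182 -0.0682  0.014 ]
lock [0.5441 0.2877 0.193 ] [0.5438 0.2953 0.193 ] (array([0.5427, 0.2912, 0.189 ]), np.float64(0.005847312364271897))
bar (array([0.4239, 0.1552, 0.1391]), np.float64(0.0010066945642391051))
bar (array([0.4236, 0.0282, 0.136 ]), np.float64(0.006456576070074394))
pinhead (array([0.4377, 0.3146, 0.0897]), np.float64(0.005523603569424187)) [0.4391 0.3067 0.108 ]
flag tip (array([0.4319, 0.2238, 0.2342]), np.float64(0.005149260160184554))
tray (array([0.6003, 0.2483, 0.1571]), np.float64(0.0029257027104451316)) (array([ 0.6032, -0.0599,  0.1583]), np.float64(0.008651373967980937)) (array([ 0.479 , -0.0625,  0.131 ]), np.float64(0.007015731205324829))
```

```bash
python3 - <<'E'
from h import *
np.set_printoptions(precision=4,suppress=True)
x,y,z=.4237,.0917,.1376-arm.grip_depth
arm.move_l([.242,-.576,.33],feed=.3)
R=best([x,y,.28],0.9)
arm.move_to([x,y,.28],R); arm.grip(.046)
print(arm.current_t(),arm.current_ee_pos(),arm.current_joint_positions())
F0=arm.current_force()
arm.move_l([x,y,z+.03],feed=.15); print(arm.current_force()-F0)
arm.move_l([x,y,z],feed=.05); print(arm.current_force()-F0)
arm.grip(.0); print(arm.current_width(),arm.current_force()-F0,arm.current_ee_pos(),arm.current_t())
s=snap("scene","s2"); crop(s,270,130,530,400,2.2,"c3")
E
```

```text
4.025 [0.4237 0.0917 0.28  ] [ 4.3117  8.5798 96.5364 -0.0009 74.884   3.4105]
[ 0.3799 -0.1233 -0.1127]
[ 0.4266 -0.6006 -1.1489]
0.017527510563521306 [ 5.7148 -0.4405 -0.7873] [0.425  0.0917 0.1191] 6.35
```

View pics/c3.png

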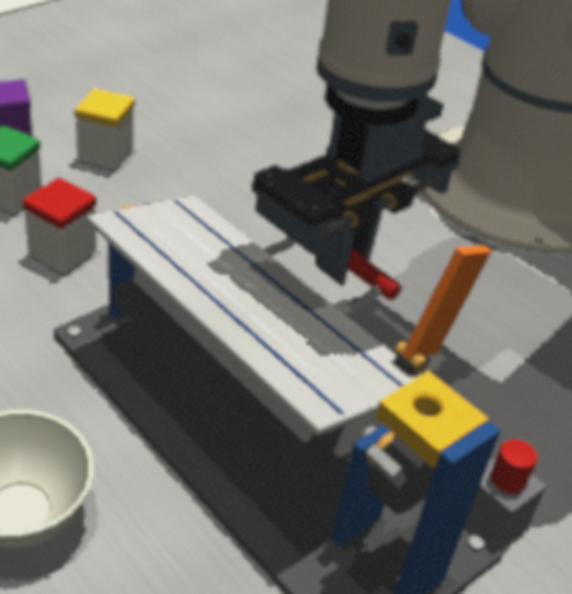

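Bar is gripped (width 17.5 mm). Swinging it along the arc.

```bash
python3 - <<'E'
from h import *
np.set_printoptions(precision=4,suppress=True)
r=np.hypot(.115,.045); a1=np.arctan2(.045,.115); a0=np.arcsin(.0176/r); ax=.4250+r*np.cos(a0)
print(ax, np.degrees(a1-a0))
for a in np.linspace(a0,a1,6)[1:]:
    arm.move_l([ax-r*np.cos(a),.0917,.120+r*np.sin(a)-arm.grip_depth],feed=.04)
    print(arm.current_ee_pos(),arm.current_force())
s=snap("scene","s3"); crop(s,270,130,530,400,2.2,"c4");snap("top","t3"); print(arm.current_t())
E
```

```text
0.5472302744822247 13.176891424492185
[0.4259 0.0917 0.1245] [-1.0583  0.0057 -1.0511]
[0.427  0.0917 0.1301] [-0.0378  1.4837 -0.705 ]
[0.4284 0.0917 0.1357] [-2.5606  2.192   0.103 ]
[0.43   0.0917 0.141 ] [-3.5333  3.5936  0.3977]
[0.4318 0.0918 0.1465] [-5.8081  3.853   1.1117]
7.9667
```

View pics/c4.png

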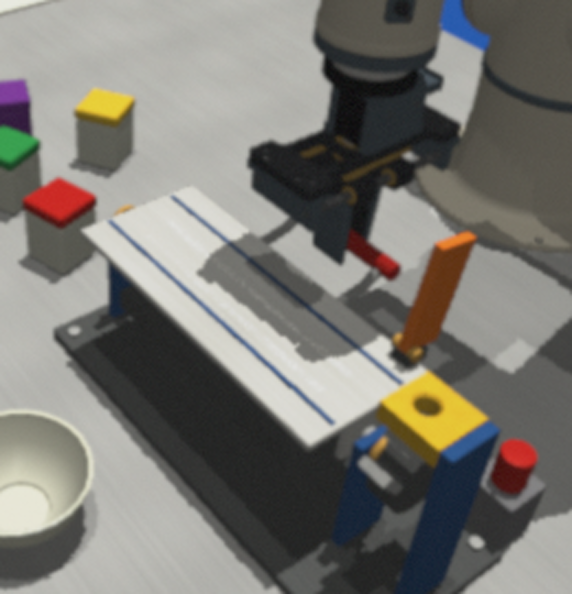

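The tray looks level. Next I check it numerically, release, and go over the pin.

```bash
python3 - <<'E'
from h import *
np.set_printoptions(precision=4,suppress=True)
S=lambda x,y:((x+.5)/2.2-.5+270,(y+.5)/2.2-.5+130)
P=[at("scene",S(*p),.15) for p in[(307,445),(83,231),(193,187)]];print(*P,np.linalg.norm(P[1]-P[2]),np.linalg.norm(P[0]-P[1]))
im=cv2.imread("pics/t3.png")[:,:,::-1]; crop(im,110,215,350,335,3.3,"c5")
arm.grip(.046); print(arm.current_force())
arm.move_l([.4318,.0917,.28],feed=.25); s=snap("scene","s4");print(arm.current_t())
# pin: red blobs
b=blobs(im,"red",(135,290,165,325),20); print("pin top",[cv2.minEnclosingCircle(c) for c in b])
E
```

```text
[0.609  0.2512 0.15  ] [ 0.613  -0.0525  0.15  ] [ 0.4864 -0.0537  0.15  ] 0.12661664093422756 0.303676216817889
[-0.3239 -0.6769  0.516 ]
9.3167
pin top [((146.796875, 306.4375), 6.804155349731445)]
```

View pics/c5.png

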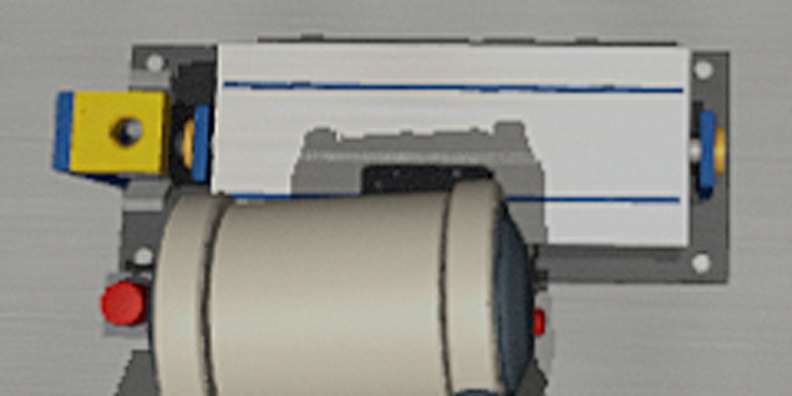

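```bash
python3 - <<'E'
from h import *
np.set_printoptions(precision=4,suppress=True)
im=cv2.imread("pics/t1.png")[:,:,::-1]
S=lambda x,y:((x+.5)/3-.5+290,(y+.5)/3-.5+200)
T=lambda x,y:np.array([120+(x+.5)/3.5-.5,220+(y+.5)/3.5-.5])
for z in(.096,.108): print(z,at("top",T(98,303),z),at("scene",S(644,407),z))
# tell block height: predicted projections of head top rim & block top
for h in(.06,.072):
    c=at("top",T(98,303),h+.036)
    print(h,"head base in scene",proj("scene",[c[0],c[1],h]),"head top",proj("scene",[c[0],c[1],h+.036]), "obs top",S(644,407))
    d=at("scene",S(644,407),h+.036); w=[at("scene",S(618,396),h+.036),at("scene",S(671,412),h+.036)]; print("head dia",np.linalg.norm(w[0]-w[1]))
E
```

```text
0.096 [0.4392 0.3116 0.096 ] [0.4399 0.3188 0.096 ]
0.108 [0.439 0.308 0.108] [0.4505 0.3236 0.108 ]
0.06 head base in scene [496.279  345.4628] head top [501.3459 332.4891] obs top (504.33333333333337, 335.33333333333337)
head dia 0.030281953210338528
0.072 head base in scene [496.395  339.8327] head top [501.4913 326.5959] obs top (504.33333333333337, 335.33333333333337)
head dia 0.02967802877257454
```

```bash
python3 - <<'E'
from h import *
np.set_printoptions(precision=4,suppress=True)
p=np.array([.4395,.315])
R=best([*p,.2],55); arm.move_to([*p,.32],R); arm.grip(.068)
F0=arm.current_force(); t0=arm.current_torque()
arm.move_l([*p,.15],feed=.2); print(arm.current_force()-F0)
arm.move_l([*p,.067],feed=.06); print(arm.current_force()-F0)
arm.grip(0); print(arm.current_width(),arm.current_ee_pos(),arm.current_force()-F0,arm.current_torque()-t0)
s=snap("scene","s5"); crop(s,380,200,600,400,2.5,"c6"); print(arm.current_t())
E
```

```text
[-0.683   0.245  -0.1608]
[-0.5558  0.0446  0.0247]
0.029270647679240716 [0.4397 0.3151 0.0671] [ 0.4583  1.3897 -0.1632] [ 0.2383 -0.1999  0.011 ]
14.0167
```

View pics/c6.png

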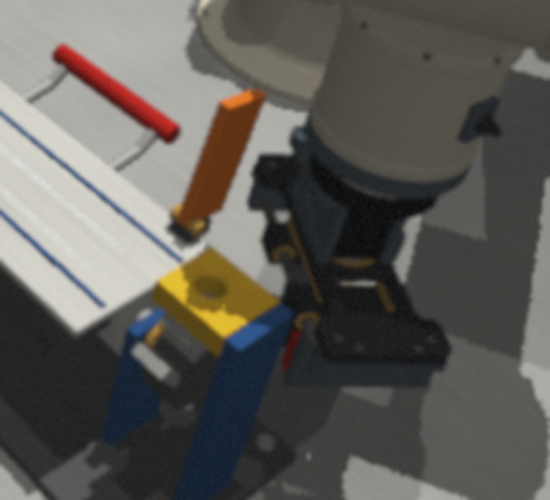

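```bash
python3 - <<'E'
from h import *
np.set_printoptions(precision=4,suppress=True)
arm.move_l([.4397,.3151,.275],feed=.15)
arm.move_l([.5440,.2915,.275],feed=.15)
arm.move_l([.5440,.2915,.249],feed=.08)
print(arm.current_ee_pos(),arm.current_force(),arm.current_width(),arm.current_t())
s=snap("scene","s6"); crop(s,380,220,540,360,4,"c7")
E
```

```text
[0.5437 0.2916 0.249 ] [ 0.02    0.3312 -1.6008] 0.0291955602418385 16.8917
```

View pics/c7.png

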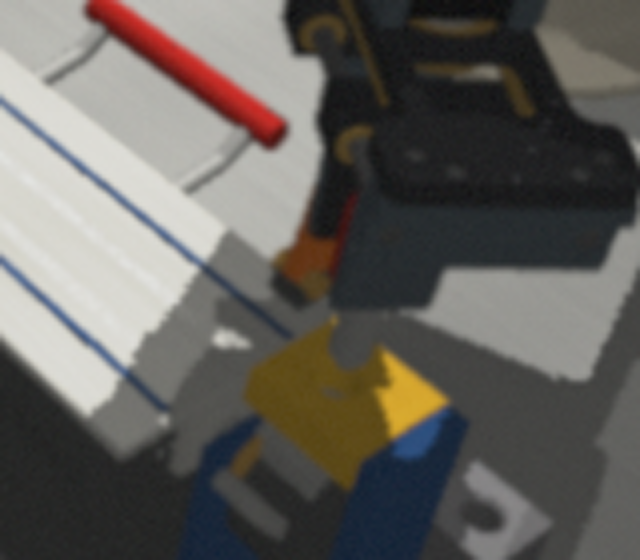

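```bash
python3 - <<'E'
from h import *
np.set_printoptions(precision=4,suppress=True)
f=(380+357.5/4-.5,220+364/4-.5); print(f,at("scene",f,.200),at("scene",(464.0,314.0),.193), proj("scene",[.5437,.2916,.2]),proj("scene",[.5437,.2916,.193]))
x,y=.5440,.2915
F0=arm.current_force()
for z in(.244,.242,.240,.237,.233):
    arm.move_l([x,y,z],feed=.03); F=arm.current_force()-F0; print(z,arm.current_ee_pos(),F)
    if F[2]>8: break
E
```

```text
(468.875, 310.5) [0.5382 0.2981 0.2   ] [0.5438 0.2953 0.193 ] [463.1818 309.3562] [462.2784 312.479 ]
0.244 [0.5439 0.2915 0.2439] [0.2314 0.0391 1.4589]
0.242 [0.544  0.2915 0.2419] [-0.3793 -0.6891  1.308 ]
0.24 [0.5439 0.2915 0.2399] [-1.0829 -0.1487  1.4453]
0.237 [0.5439 0.2915 0.2368] [ 0.1386 -0.2754  1.7191]
0.233 [0.5441 0.2915 0.2328] [1.0651 0.6187 0.3047]
```

Foot is in the hole (9 mm deep) without contact force. Continuing down.

```bash
python3 - <<'E'
from h import *
np.set_printoptions(precision=4,suppress=True)
x,y=.5440,.2915
F0=arm.current_force()
for z in np.arange(.229,.197,-.003):
    arm.move_l([x,y,z],feed=.03); F=arm.current_force()-F0; print(round(z,4),arm.current_ee_pos(),F)
    if F[2]>15: break
print(arm.current_t(),arm.current_width())
E
```

```text
0.229 [0.5441 0.2915 0.2288] [ 0.946  -0.6944 -0.8184]
0.226 [0.5441 0.2915 0.2259] [ 1.2704 -0.1655 -2.0925]
0.223 [0.544  0.2915 0.2228] [ 1.3951 -0.4691 -1.6352]
0.22 [0.544  0.2915 0.2198] [ 2.1511  0.222  -2.2939]
0.217 [0.544  0.2915 0.2168] [ 2.79   -0.0113 -1.7376]
0.214 [0.544  0.2915 0.2138] [ 3.2856  0.5698 -2.2041]
0.211 [0.544  0.2915 0.2108] [ 4.3333  1.5406 -3.112 ]
0.208 [0.5441 0.2915 0.2077] [ 4.3673  0.326  -1.9323]
0.205 [0.5441 0.2915 0.2046] [ 3.793   0.8255 -0.0903]
0.202 [0.5441 0.2916 0.2019] [ 2.9299 -0.658   3.1999]
0.199 [0.5447 0.2918 0.2001] [ 1.2354 -1.4453 15.6675]
21.075 0.029351394069633597
```

Pin seated home (head stops at the expected height). Releasing and flipping the stop.

```bash
python3 - <<'E'
from h import *
np.set_printoptions(precision=4,suppress=True)
arm.grip(.06); arm.move_l([.544,.2915,.33],feed=.25)
hx,hz,y=.5472-.0018-.058,.162,.2235
p=lambda th:[hx+.08*np.cos(th)-.032*np.sin(th)-.0135*np.sin(th),y,hz+.08*np.sin(th)+.032*np.cos(th)]
R=best([.40,y,.24],0.9)
arm.move_to([.385,y,.33],R); arm.grip(0)
arm.move_l([.385,y,.242],feed=.2); F0=arm.current_force()
arm.move_l(p(1.75),feed=.08); print(arm.current_force()-F0)
for th in np.arange(1.6,-.01,-.2):
    arm.move_l(p(th),feed=.08); print(round(th,2),arm.current_ee_pos(),arm.current_force()-F0)
q=np.array(p(0))
for i in range(6):
    F=arm.current_force()-F0
    if F[2]>10: break
    q[2]-=.0015; arm.move_l(q,feed=.03); print(arm.current_ee_pos(),arm.current_force()-F0)
arm.move_l([q[0],y,.34],feed=.25)
arm.move_joints([-60,*arm.current_joint_positions()[1:]])
print(arm.current_t()); s=snap("scene","s7"); crop(s,270,180,530,380,3,"c8"); t=snap("top","t7"); crop(t,110,215,350,335,3.3,"c9")
for k,v in lids(t).items(): print(k,v)
E
```

```text
[ 0.2335  0.911  -0.2578]
1.6 [0.4398 0.2236 0.2412] [-1.1694  0.3228 -0.2367]
1.4 [0.4562 0.2235 0.2461] [ 0.1709  0.7234 -0.0226]
1.2 [0.4741 0.2234 0.248 ] [ 0.1313 -0.148  -0.3599]
1.0 [0.4928 0.2234 0.2464] [-0.3303 -0.2369  0.0791]
0.8 [0.5109 0.2234 0.2413] [-0.6145 -0.5964 -0.9347]
0.6 [0.528  0.2234 0.2332] [ 0.1208  0.3349 -0.3031]
0.4 [0.5435 0.2234 0.2221] [-0.4582  0.333   0.5565]
0.2 [0.5568 0.2234 0.2087] [-0.5332 -0.3409 -0.4581]
0.0 [0.5689 0.2236 0.1938] [ 3.4045 -0.7442  3.6003]
[0.5693 0.2237 0.1934] [ 4.5608 -1.5022 11.2133]
32.6
red (array([ 0.5566, -0.2017]), array([59.8, 59.3]), 16.30113983154297)
green (array([ 0.5543, -0.3306]), array([57.9, 58.7]), 23.21335220336914)
yellow (array([ 0.4076, -0.3465]), array([60.4, 61. ]), 33.248226165771484)
```

View pics/c8.png

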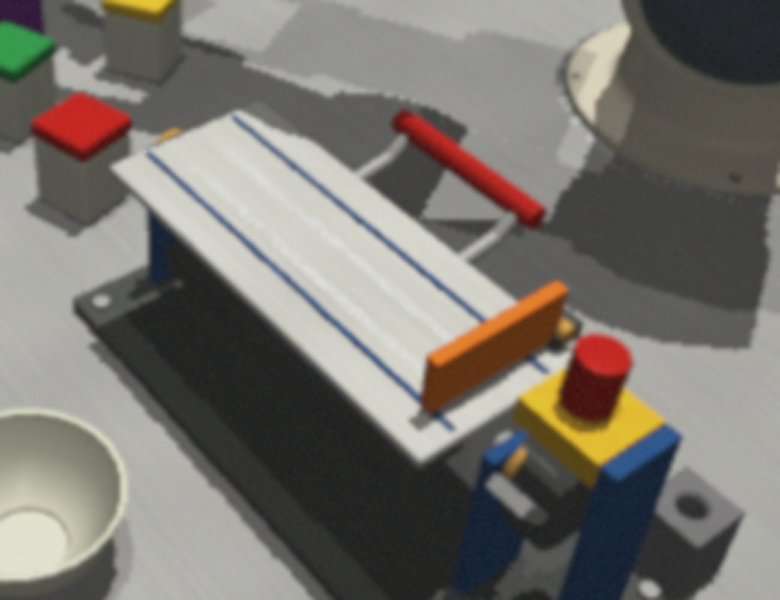

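View pics/c9.png

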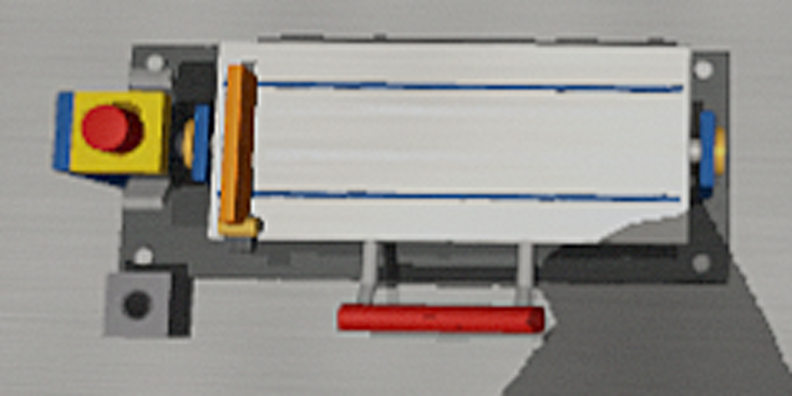

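Pin head sits on the bracket and the stop lies across the tray. Next I measure the tray's end and centre line.

```bash
python3 - <<'E'
from h import *
np.set_printoptions(precision=4,suppress=True)
T=lambda x,y:(110+(x+.5)/3.3-.5,215+(y+.5)/3.3-.5); S=lambda x,y:((x+.5)/3-.5+270,(y+.5)/3-.5+180)
print("end top",at("top",T(689.5,50),.15),at("top",T(687.5,236),.15))
print("end scene",at("scene",S(113,168),.15),at("scene",S(237,112),.15))
print("+y end scene",at("scene",S(420,462),.15),"top",at("top",T(219,45),.15),at("top",T(210,238),.15))
for x,a,b in[(270,84,193.5),(670,88.5,199)]:
    A,B=at("top",T(x,a),.15),at("top",T(x,b),.15); print("lines",A,B,(A+B)/2,np.linalg.norm(A-B))
for a,b in[((152,155),(238,118)),((450,427),(548,370))]:
    A,B=at("scene",S(*a),.15),at("scene",S(*b),.15); print("lines sc",A,B,(A+B)/2,np.linalg.norm(A-B))
# stop face top edge, z=.194
print("stop edge scene (-y top edge)",at("scene",S(428,357),.194),at("scene",S(560,284),.194))
print("stop top-cam left edge",at("top",T(229,66),.194),at("top",T(219,220),.194))
E
```

```text
end top [ 0.6121 -0.0613  0.15  ] [ 0.4905 -0.0633  0.15  ]
end scene [ 0.6148 -0.05    0.15  ] [ 0.5071 -0.0572  0.15  ]
+y end scene [0.6107 0.2541 0.15  ] top [0.6067 0.2468 0.15  ] [0.4807 0.2441 0.15  ]
lines [0.5819 0.2119 0.15  ] [0.5104 0.2074 0.15  ] [0.5461 0.2097 0.15  ] 0.07160705435820819
lines [ 0.5863 -0.0493  0.15  ] [ 0.514  -0.0513  0.15  ] [ 0.5501 -0.0503  0.15  ] 0.07225841137133064
lines sc [ 0.585  -0.0478  0.15  ] [ 0.5108 -0.0509  0.15  ] [ 0.5479 -0.0493  0.15  ] 0.07431454148052526
lines sc [0.581  0.2448 0.15  ] [0.5055 0.2441 0.15  ] [0.5433 0.2444 0.15  ] 0.07546780899549353
stop edge scene (-y top edge) [0.589  0.2277 0.194 ] [0.4889 0.2262 0.194 ]
stop top-cam left edge [0.5865 0.228  0.194 ] [0.4898 0.2278 0.194 ]
```

```bash
python3 - <<'E'
from h import *
np.set_printoptions(precision=4,suppress=True)
s=cv2.imread("pics/s7.png")[:,:,::-1]
for col in("red","green","yellow"):
    for c in blobs(s,col,(200,150,345,260),80):
        P=np.array([at("scene",p[0],.08)[:2]*1000 for p in c],np.float32);print(col,cv2.minAreaRect(P))
for n,uv,z in[("bottle cap",(351,165),.19),("black",(424,214),.08),("purple",(482,290),.08),("can",(484,217),.11),("bowl",(260,170),.06)]: print(n,at("top",uv,z))
E
```

```text
red ((561.4940795898438, -190.4899444580078), (68.9929428100586, 69.16197967529297), 18.01151466369629)
green ((556.8450927734375, -320.9570007324219), (63.77234649658203, 63.549903869628906), 23.074113845825195)
yellow ((413.8260803222656, -332.66253662109375), (74.97669219970703, 63.73859405517578), 33.42125701904297)
bottle cap [ 0.747  -0.1263  0.19  ]
black [ 0.6671 -0.3026  0.08  ]
purple [ 0.4969 -0.4318  0.08  ]
can [ 0.658  -0.4301  0.11  ]
bowl [0.7664 0.0813 0.06  ]
```

```bash
cat >> h.py <<'E'
def cx(y): return .5488-.0145*y
def pick(col,jaw):
    L=lids(snap("top"))[col]; print(col,L)
    assert abs(L[1]-60).max()<5
    p=L[0]+[.0005,.003]; a=min((L[2]+k for k in(-180,-90,0,90,180)),key=lambda v:min(abs((v-jaw+90)%180-90),999))
    R=best([*p,.2],a); arm.move_to([*p,.28],R); arm.grip(.0911)
    L2=lids(snap("top")).get(col); print("again",L2)
    arm.move_l([*p,.12],feed=.25); F0=arm.current_force()
    arm.move_l([*p,.037],feed=.1); print("F down",arm.current_force()-F0)
    arm.grip(.03); print("w",arm.current_width(),arm.current_force()-F0)
    assert .055<arm.current_width()<.066
    arm.move_l([*p,.30],feed=.2); print("w",arm.current_width(),arm.current_force()-F0)
def place(y):
    x=cx(y);R=best([x,y,.25],0.85)
    arm.move_to([x,y,.30],R); arm.move_l([x,y,.20],feed=.15); F0=arm.current_force()
    z=.191
    arm.move_l([x,y,z],feed=.05)
    while z>.184:
        F=arm.current_force()-F0
        if F[2]>3: break
        z-=.001; arm.move_l([x,y,z],feed=.02)
    print("placed",arm.current_ee_pos(),F,"w",arm.current_width())
    arm.grip(.085); arm.move_l([x,y,.31],feed=.2); print("t",arm.current_t())
E
python3 - <<'E'
from h import *
np.set_printoptions(precision=4,suppress=True)
pick("red",16); place(.188)
s=snap("scene","s8"); crop(s,200,130,520,370,2.4,"c10")
E
```

```text
red (array([ 0.5566, -0.2017]), array([59.8, 59.3]), 16.30113983154297)
again (array([ 0.5535, -0.1926]), array([58.4, 39.7]), 15.732812881469727)
F down [-0.3555 -0.3833 -0.7867]
w 0.06001577131978451 [-0.3833  0.176   2.826 ]
w 0.05995537069706044 [-0.3033 -0.4248 -3.2356]
placed [0.5456 0.188  0.1873] [-3.7902 -1.3697  8.2852] w 0.05987754003185672
t 44.3167
```

View pics/c10.png

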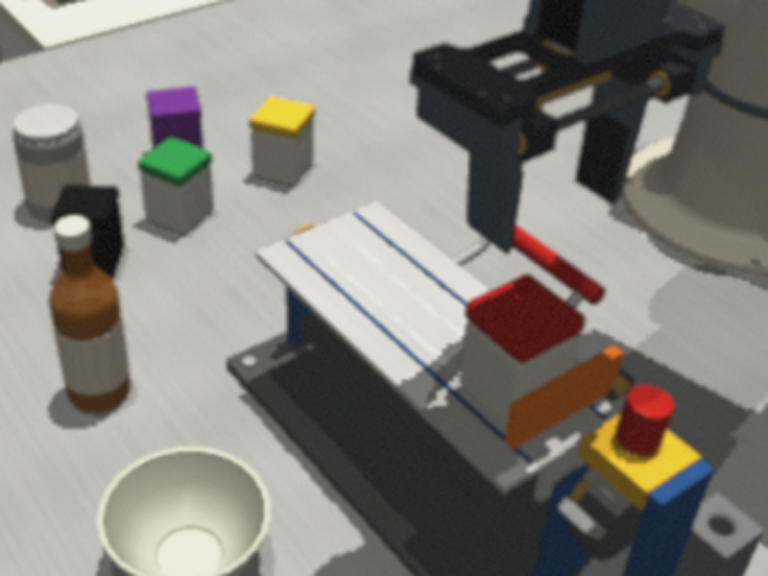

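Red canister stands near the stop; others unmoved. Next green and yellow.

```bash
python3 - <<'E'
from h import *
np.set_printoptions(precision=4,suppress=True)
pick("green",113); place(.124)
pick("yellow",33); place(.060)
arm.move_joints([-60,*arm.current_joint_positions()[1:]])
s=snap("scene","s9"); t=snap("top","t9"); 
a=cv2.resize(s[130:370,230:530],None,fx=1.8,fy=1.8); b=cv2.resize(t[215:335,110:350],None,fx=2.25,fy=2.25)
c=np.zeros((a.shape[0]+b.shape[0],540,3),np.uint8); c[:a.shape[0],:a.shape[1]]=a; c[a.shape[0]:,:b.shape[1]]=b; c=cv2.resize(c,None,fx=.85,fy=.85)
cv2.imwrite("pics/c11.png",c[:,:,::-1]); print(c.shape)
E
```

```text
green (array([ 0.5545, -0.3308]), array([57.6, 58.1]), 23.31199073791504)
again None
F down [-0.1597  0.4098 -0.6601]
w 0.030375742951109067 [-0.4606  0.486   0.0173]Traceback (most recent call last):
  File "<stdin>", line 3, in <module>
  File "h.py", line 60, in pick
    assert .055<arm.current_width()<.066
           ^^^^^^^^^^^^^^^^^^^^^^^^^^^^^
AssertionError
```

Nothing was in the grip, so green was probably knocked aside. Raise and look.

```bash
python3 - <<'E'
from h import *
np.set_printoptions(precision=4,suppress=True)
p=arm.current_ee_pos(); arm.move_l([p[0],p[1],.33],feed=.25)
q=arm.current_joint_positions(); arm.move_joints([q[0]+45,*q[1:]])
t=snap("top","t10"); crop(t,120,130,540,400,1.6,"c11")
for k,v in lids(t).items(): print(k,v)
E
```

```text
green (array([ 0.5164, -0.3641]), array([58.4, 60.1]), 8.852846145629883)
yellow (array([ 0.4074, -0.3459]), array([60.1, 59.8]), 33.07595443725586)
```

View pics/c11.png

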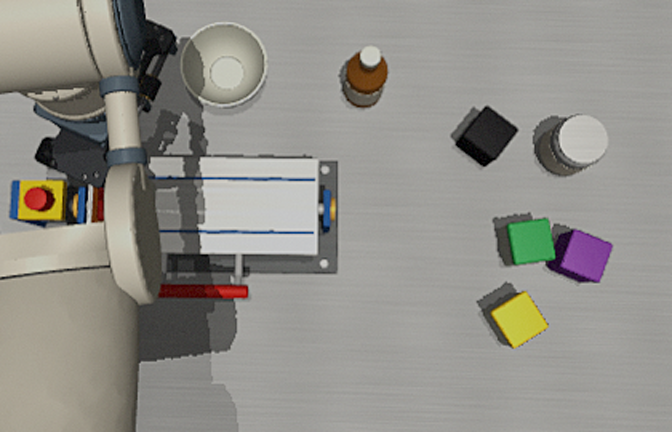

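The knock put green at crop (530,242), next to purple. Yellow is in the way of a clean green grasp, so yellow goes first, then green with jaws along x.

```bash
python3 - <<'E'
from h import *
np.set_printoptions(precision=4,suppress=True)
pick("yellow",33); place(.124)
pick("green",9); place(.060)
arm.move_joints([-60,*arm.current_joint_positions()[1:]])
s=snap("scene","s12"); t=snap("top","t12"); 
a=cv2.resize(s[130:370,230:530],None,fx=1.8,fy=1.8); b=cv2.resize(t[215:335,110:350],None,fx=2.25,fy=2.25)
c=np.zeros((a.shape[0]+b.shape[0],540,3),np.uint8); c[:a.shape[0],:a.shape[1]]=a; c[a.shape[0]:,:b.shape[1]]=b; c=cv2.resize(c,None,fx=.85,fy=.85)
cv2.imwrite("pics/c12.png",c[:,:,::-1]); print(c.shape)
E
```

```text
yellow (array([ 0.4074, -0.3459]), array([60.1, 59.8]), 33.07595443725586)
again (array([ 0.4069, -0.3451]), array([60.3, 58. ]), 34.34122848510742)
F down [-0.0368  1.5866  0.7478]
w 0.059675287587442775 [-3.5009 -0.6183  6.2506]
w 0.05995201398510616 [-0.2924  1.3523 -2.5514]
placed [0.5469 0.124  0.1872] [-1.4745  0.4537  5.1429] w 0.06003596014838782
t 64.8333
green (array([ 0.5164, -0.3645]), array([58.1, 60.1]), 8.852846145629883)
again None
F down [ 1.0619  0.2402 -0.5676]
w 0.06029084001391961 [ 0.0078 -0.463   3.6518]
w 0.06026526757947026 [ 1.4351 -0.6747 -2.5329]
placed [0.5482 0.06   0.187 ] [-3.9105 -0.185  19.8857] w 0.05997273733382896
t 76.1417
(597, 459, 3)
```

View pics/c12.png

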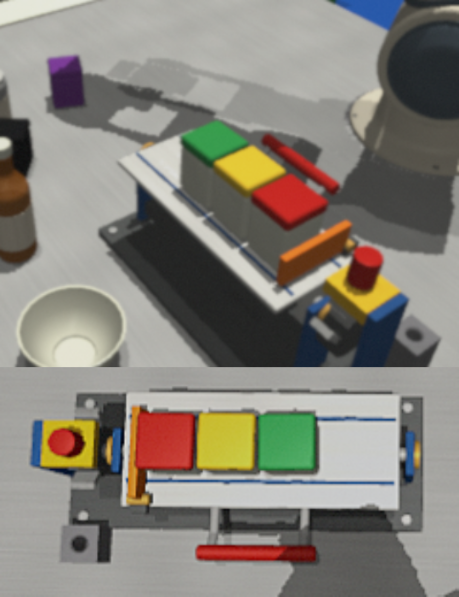

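Three stand in a row with small gaps. Now push from the green end.

```bash
python3 - <<'E'
from h import *
np.set_printoptions(precision=4,suppress=True)
y=-.03; z=.176; R=best([cx(y),y,.25],.85)
arm.move_to([cx(y),y,.31],R); arm.grip(.02); arm.move_l([cx(y),y,z],feed=.15); F0=arm.current_force(); print(F0)
arm.move_l([cx(0),0,z],feed=.08); y=0.
while y<.05:
    y+=.0015; arm.move_l([cx(y),y,z],feed=.03); F=arm.current_force()-F0
    print(round(y,4),round(arm.current_ee_pos()[1],4),F)
    if F[1]<-10: break
y-=.03; arm.move_l([cx(y),y,z],feed=.05); arm.move_l([cx(y),y,.32],feed=.25)
arm.move_joints([-60,*arm.current_joint_positions()[1:]])
s=snap("scene","s13"); t=snap("top","t13"); print(arm.current_t())
a=cv2.resize(s[180:350,290:490],None,fx=3,fy=3,interpolation=2); b=cv2.resize(t[220:320,110:330],None,fx=3,fy=3,interpolation=2)
c=np.zeros((300+510,660,3),np.uint8); c[:510,:600]=a; c[510:]=b; c=cv2.resize(c,None,fx=.74,fy=.74)
cv2.imwrite("pics/c13.png",c[:,:,::-1])
E
```

```text
[ 0.6244 -0.3865  0.7922]
0.0015 0.0013 [-0.6203  0.3115 -1.4787]
0.003 0.0029 [-0.7517 -0.1339 -0.4731]
0.0045 0.0046 [ 0.0104  0.4745 -1.2335]
0.006 0.0061 [-1.0622  0.9951 -1.4628]
0.0075 0.0076 [-1.0894  1.423  -1.1535]
0.009 0.0091 [ 0.1586  0.5776 -1.3351]
0.0105 0.0106 [-0.3783 -0.0849 -0.6481]
0.012 0.012 [-1.6759  0.3445 -0.5903]
0.0135 0.0136 [-0.7387  0.522  -0.7193]
0.015 0.0151 [-0.5563  0.6438 -0.935 ]
0.0165 0.0165 [ 0.1735 -1.4845 -1.2308]
0.018 0.0181 [ 0.3138 -1.8674 -0.8035]
0.0195 0.0196 [-0.5292 -2.1797 -0.3205]
0.021 0.021 [-0.2081 -2.1129 -0.5071]
0.0225 0.0225 [-0.3612 -3.705  -1.1749]
0.024 0.024 [-0.2342 -2.7374  0.0356]
0.0255 0.0244 [ -0.5938 -13.0393  -0.4333]
90.2083
```

View pics/c13.png

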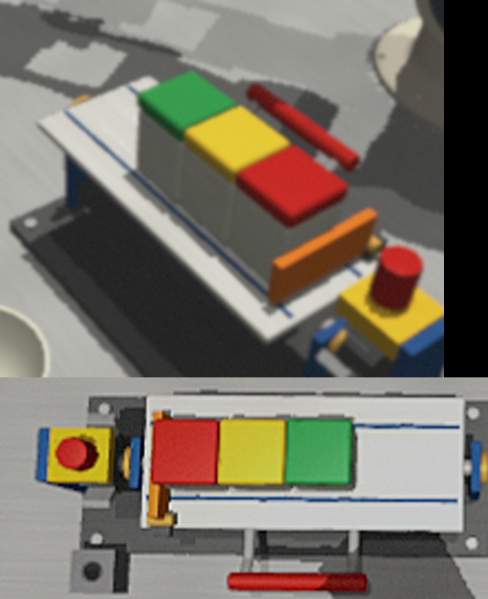

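```bash
python3 - <<'E'
from h import *
np.set_printoptions(precision=4,suppress=True)
t=snap("top"); L=lids(t,.23,(150,225,260,300))
for k,v in L.items(): print(k,v)
s=snap("scene"); b=s.astype(int)
for n,im in(("top",t),("scene",s)):
    h=cv2.cvtColor(im,cv2.COLOR_RGB2HSV); m=((h[...,0]>100)&(h[...,0]<125)&(h[...,1]>140)&(h[...,2]>60)).astype(np.uint8)
    _,_,st,ce=cv2.connectedComponentsWithStats(m); print(n,[(c.round(),int(q[4])) for c,q in zip(ce[1:],st[1:]) if q[4]>60])
E
```

```text
red (array([0.5447, 0.1885]), array([60.5, 58.8]), 0.4482189416885376)
green (array([0.5482, 0.0773]), array([56.4, 42.1]), 1.6128636598587036)
yellow (array([0.5457, 0.1285]), array([58.4, 60. ]), 1.612060785293579)
top [(array([337.,  59.]), 70718), (array([129., 254.]), 98), (array([170., 258.]), 97), (array([324., 260.]), 88), (array([636., 327.]), 104), (array([ 31., 448.]), 3853)]
scene [(array([476., 132.]), 781), (array([ 87., 379.]), 37069), (array([483., 332.]), 188)]
```

```bash
python3 -c "
from h import *
print(arm.current_t(),arm.current_force()); print(arm.sign_off())"
```

```text
90.3083 [-0.22995246  0.4718049  -0.79007388]
the job is handed in; nothing more can be done
None
```

The tray is level and locked, the stop is down, and the red, yellow and green canisters stand in one row against it. I handed the job in at about 90 s of the 210 s allowed.

- **Tray:** I swung it level by the red bar. The pin then went home, with its head stopping on the bracket at the expected height under about 16 N. The orange stop went down to its limit.
- **Canisters:** In order from the stop they are red, yellow, green. There was no blue-lidded canister in either view.
- **Push:** Resistance stayed at about 2–4 N and then jumped to 13 N, as it should once the row met the stop. The last picture shows no gaps; red and yellow measured 60.0 mm apart and on the tray's middle within 1–2 mm. I did not measure green's spacing, because its lid ran outside my search window, so for green I rely on the picture and the force.

**What went wrong or disagreed:**
- Green was knocked aside just before I reached for it, so one grip closed on nothing. I found it again beside the purple look-alike and picked it up after yellow.
- The two cameras disagreed by up to about 7 mm in y (along the tray). I used the midpoint, and the grips on the pin and its fit in the hole agreed with that.
- I never aimed at the bottle, bowl, can or the black and purple look-alikes. They looked unmoved in the views I checked, but I made no numeric check of them at the end.

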